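Run the awning-strap winder back to its stop

ROBOT

A 7-joint arm with a two-finger parallel gripper is mounted at the origin on the work surface. World frame = base frame: x ahead of the robot, y to its left, z up, the work surface at z = 0. Lengths are in m, angles in rad, forces in N, time in s.
With the tool pointing down it reaches from about 0.425 to 0.925 m from the base axis. Payload 6.8 kg.
Tool frame: the origin (TCP) lies at the centre of the arm's flange, where the gripper is bolted on; the fingertips stand 173 mm ahead of it and the grasp point (between the pads) lies 155 mm ahead of it (r.hold_point_z is the distance from the TCP to the grasp point, in m); z points along the fingers, x is the direction in which the jaws open and shut, and the axes are right-handed (so a half turn about z gives the same grasp; the last joint's range is limited). The gripper opens to 85 mm and grips with 20 to 120 N. Pads are 22 mm wide; open, the fingers measure 114 mm over their backs; the gripper's body (76 mm by 85 mm) begins 54 mm behind the grasp point. The pads swing forward as they close: fully open they stand 13 mm farther back than shut.
Start: joints at [1.089, 0.477, 0.022, 1.555, -0.011, 1.109, -0.083], TCP at [0.246, -0.628, 0.405] pointing down, gripper open.
Joint ranges: [-2.96, 2.96], [-0.34, 2.1], [-1.41, 1.46], [0.24, 2.44], [-1.37, 4.51], [0.17, 1.92], [-2.96, 2.96]. Speed limits (rad/s): [2.39, 2.39, 3.14, 3.14, 3.14, 3.14, 3.14].

INTERFACE

Orientations are given as a rotation vector (axis times angle).
In Python, from bench import r gives the robot as it stands.
- The arm moves only by the tool apply_moves, never from a script. Its arguments are lists of equal length, an entry for each row: "dp": the shift along the tool's x, y, z scaled (see below), a list of three; "twist": the turn, a rotation vector about the tool's x, y, z scaled (see below), a list of three; "jaw": the closure in counts, from 0 (fully open) to 255 (shut). In form: {"dp": [[x, y, z], ...], "twist": [[rx, ry, rz], ...], "jaw": [jaw, ...]}. A call has 1 to 20 rows; each row shifts and turns the pose as measured when the row begins, along the tool's axes as they then stand; what a row does not reach is not made up. The controller multiplies each number of a shift by 12 cm and each number of a turn by 120 degrees. A row lasts 1/10 s, in which the tool goes at most 50 mm and 8.59 degrees, less where a joint would pass 70% of its speed; a pose out of reach is approached as far as the arm can. A call with a number of a shift or a turn outside -1 to 1 is refused whole. A call with a gripper value outside its range is refused whole. The fingers move at their own pace and stop on an object; "grip_force" is the grip in N (left out, the last holds). Time passes only in rows, so rows that do not move let the fingers close. It gives the time, the measured TCP pose, the force and the opening at its end, in the units of the state.
- r.get_obs(): the state, without advancing time (a new reading comes with each control period).
- r.grab_frame(name): name is "scene" or "top"; returns a dict with "color" (420x560x3 uint8, red, green, blue), "z_map" (420x560 float32, m along the optical axis (not along the pixel's ray), 0 where there is no reading), "intrinsics" (3x3 intrinsics, pixels), "dist_coeffs" ([k1, k2, p1, p2, k3] as OpenCV has them; the pictures are not rectified), "R" (3x3) and "t" (3): a world point X has camera coordinates R X + t. Camera axes: x right, y down, z forward; pixel columns grow to the right and rows downward; lengths in m; the calibration is good to about 2 mm. A picture is of the moment at which its call begins.
- r.hand_in(): hands the job in, once; it reports no verdict.
The state is a dict: "clock": time; "joints": joint angles; "qvel": joint speeds; "tau": joint torques, N m; "tcp_pos": TCP position; "orientation": TCP orientation; "contact_force": force on the tool from outside, world axes, zero at the start; "moment": the same for the moment, N m; "grip_width": finger opening in m.
Only numpy, scipy, OpenCV 4.12 (cv2) and the standard library are available. Lean on these libraries where they do the work, as an engineer would, in place of code of your own. Each camera call takes 0.05 s, during which the arm holds its last target.

TASK

The awning strap has been taken off the hand winder on the stall bench. Lift the pawl well clear of the ratchet teeth, crank the spool backward (clockwise seen from above) until its crank arm bears firmly on the rubber tip of the stop screw, without forcing it, then let go, leaving it resting there, and swing the pawl fully down again between the teeth so the spool is held, and take the hand away. Never force the spool against the pawl, and leave the goods on the bench as they are.

Things in the scene. Friction and masses are not known exactly. Their poses are not given: they have to be found in the camera images.
- winder: The winder's dark wooden base board, 340 x 290 mm, 18 mm thick, fixed to the bench (place and yaw vary). Origin: on the bench right under the spool's upright axis. z up; seen from the axis the pawl lies on the board's +y side with its hinge toward +x, and the stop post on the -x side. The board's long side runs along x.
- axis (a point): Point on the spool's axis, 70 mm above the bench, level with the top face of the ratchet flange (radius 62 mm) of the flat-lying aluminium spool; its axes are those of the board. The flange carries 6 ratchet teeth, 12 mm high (tops 82 mm above the bench), at radius 44 to 62 mm. The hub nut, radius 14 mm, also ends at 82 mm.
- spool (a joint): Turn of the spool, rad; grows backward = clockwise from above. At 0 the crank arm points 45.3 degrees clockwise of the board's x axis. It starts within 0.2 of 0 and meets the stop at about 2.1 (1.85 to 2.35, by the set screw). With the pawl down it goes back at most 0.55. It stays where it is left; to move it takes 0.2 N m, 2.5 N at the crank knob.
- knob_mid (a point): Crank knob: an upright wooden knob 24 mm thick, from 74 to 120 mm above the bench, that spins freely on its pin, so a hand holding it need not turn. It stands at the end of the crank arm, 85 mm from the spool's axis. This point is on the knob's centre line, 101 mm above the bench; it is fixed to the spool.
- crank_bump (a point): Point on the middle line of the crank arm (flat steel bar 20 mm wide, 60 to 70 mm above the bench), 74 mm from the spool's axis: here the arm's side meets the rubber tip. The tip is hard: the arm stops within a millimetre or two. Bearing firmly means 6 N or more on the tip for a third of a second; over 25 N is forcing it. Turning the free spool takes 2.5 N at the knob besides.
- stop: Stop: steel bracket on the board, fixed, 22 mm wide, top 78 mm above the bench; its -y face is 28 mm toward the board's +y from the point 74 mm to the -x of the spool's axis. Origin: foot of that face, 18 mm above the bench. A rubber-tipped set screw (ball tip, 18 mm thick, 65 mm above the bench) stands out of it toward -y to meet the crank arm; how far, 21 to 53 mm, differs and is not measured.
- pawl (a joint): Lift of the pawl, rad: 0 fully down between the teeth, 1.0 the end of its swing. The hinge is stiff (0.12 N m, about 2 N at the ball): the pawl stays at any angle where it is left and never falls by itself. From 0.2 it is clear of the teeth.
- pawl_hinge (a point): The pawl's level hinge axis, along the board's y, 80 mm above the bench; from the spool's axis 85 mm along x and 53 mm along y. Cheeks up to 87 mm above the bench carry it. The pawl is a steel bar 12 mm wide that runs 85 mm toward -x from the hinge, over the flange, its tip hanging down among the teeth; when down the bar's top is 93 mm above the bench.
- pawl_ball (a point): Middle of the pawl's black ball handle, 18 mm thick, on a stud over the bar: 60 mm from the hinge toward the board's -x and 34 mm above the hinge when the pawl is down (114 mm above the bench). It swings up and toward +x about the hinge. Fingers pinching it along the board's y let it roll between them as it swings.
- brown_bottle: Bystander: small brown bottle, 34 mm thick, 75 mm tall, standing on the board's -x +y corner. Origin: centre of its underside.
- bark_stick: Bystander: stick of bark 75 x 24 x 18 mm on the board's +x -y corner. Origin: centre of its underside.
- bangle: Bystander: copper bangle 66 mm across, 8 mm high, lying on the board's -x -y corner. Origin: centre of its underside.
- tall_bottle: Bystander: clear bottle, 64 mm thick, 210 mm tall, on the bench to the left. Origin: centre of its underside.
- herb_jar: Bystander: jar, 76 mm thick, 100 mm tall, on the bench to the right. Origin: centre of its underside.
- mallet: Bystander: hammer lying on the bench to the left. Origin: its underside.

How it is judged:
On the way, in this order (a step that is already met when the one before it is completed fails the run):
1. the pawl is lifted well clear of the teeth (over 0.35 rad) (value of joint pawl above 0.35 rad), for 0.2 s.
2. with the pawl still up, the crank arm bears on the stop with over 5 N (contact force between spool and stop above 5 N and value of joint pawl above 0.25 rad), for 0.25 s.
At the end, for the whole second after the job is handed in: The pawl is fully down between the teeth (within 0.08 rad), the crank arm still rests against the rubber tip of the stop (still touching, over 0.3 N), nothing moves and the hand is away (value of joint pawl below 0.08 rad and contact force between spool and stop above 0.3 N and velocity of joint spool between -0.05 and 0.05 rad/s and velocity of joint pawl between -0.05 and 0.05 rad/s).
It fails at once if the spool is forced against the pawl (over 30 N between them) (contact force between spool and pawl above 30 N).
It fails at once if the crank arm is forced onto the stop (over 25 N) (contact force between spool and stop above 25 N).
It fails at once if a bystander is shifted by more than 25 mm (distance of any of brown_bottle, bark_stick, bangle, tall_bottle, herb_jar, mallet from where it was at the start of the episode above 0.025 m).
It also fails if it takes over 72 s, if anything falls off the work surface, if the arm or the gripper's body presses on something with over 40 N, if the wrist force passes 120 N, or if a joint passes its speed limit or range.

## Working session

There is one attempt and no reset: what is moved stays moved. The work goes in short steps, Python scripts to look and compute and a tool call to move; the robot and the scene stay as the last step left them, time stands still between calls to the robot, and variables do not carry over. Pictures are saved under pics/ and viewed, and the job is handed in when it is done.

Besides the shell and the picture viewer there is one more tool, called after ">>>" by a JSON object that holds its "name" and its "arguments". apply_moves: Moves the arm, as the interface text tells. Shifts and turns lie within -1 to 1; 1 stands for 12 cm of shift or 120 degrees of turn. Its arguments: {"type":"object","properties":{"dp":{"type":"array"},"twist":{"type":"array"},"jaw":{"type":"array"},"grip_force":{"type":"number"}},"required":["dp","twist","jaw"]}

```bash
ls; mkdir -p pics
cat > h.py <<'E'
from bench import r
import numpy as np, cv2
def shot(n,tag):
    f=r.grab_frame(n); cv2.imwrite(f'pics/{tag}.png',f['color'][:,:,::-1]); np.savez(f'pics/{tag}.npz',**f); return f
def load(tag): return dict(np.load(f'pics/{tag}.npz'))
def ray(f,uv):
    p=cv2.undistortPoints(np.array(uv,float).reshape(-1,1,2),f['intrinsics'],f['dist_coeffs']).reshape(-1,2)
    d=np.c_[p,np.ones(len(p))]@f['R']; c=-f['R'].T@f['t']; return c,d
def onplane(f,uv,z):
    c,d=ray(f,uv); return c+d*((z-c[2])/d[:,2])[:,None]
def depthpt(f,uv):
    c,d=ray(f,uv); zz=np.array([f['z_map'][int(round(v)),int(round(u))] for u,v in uv]); return c+d*zz[:,None]
def proj(f,X):
    rv,_=cv2.Rodrigues(f['R']); return cv2.projectPoints(np.array(X,float).reshape(-1,1,3),rv,f['t'],f['intrinsics'],f['dist_coeffs'])[0].reshape(-1,2)
def cloud(f):
    h,w=f['z_map'].shape; u,v=np.meshgrid(np.arange(w),np.arange(h)); c,d=ray(f,np.c_[u.ravel(),v.ravel()])
    return (c+d*f['z_map'].reshape(-1,1)).reshape(h,w,3)
E
python3 - <<'E'
from h import *
for n in('scene','top'):
    f=shot(n,n+'0'); print(n,f['R'].tolist(),f['t'],-f['R'].T@f['t'])
print(r.get_obs())
E
```

```text
pics
scene [[-0.2849903224473272, 0.9585095100501052, 0.006327341849123038], [0.6540239829617325, 0.19927596998818176, -0.7297545597638567], [-0.7007375727205157, -0.2038347539767849, -0.6836799304126046]] [ 0.10998158 -0.28660936  1.6577914 ] [1.3804698  0.28961147 0.92354833]
top [[-0.0017147706043440718, -0.9999938150167335, -0.0030707474747547763], [-0.9932465447293626, 0.0020594234542965443, -0.11600456955748861], [0.11601017604053879, 0.0028510880931898325, -0.9932439329549051]] [0.03450328 0.52545798 1.47185957] [0.3512178  0.02922453 1.52297707]
{'clock': 0.1, 'joints': array([ 1.08891827,  0.47771494,  0.02235651,  1.55634932, -0.0115304 ,
        1.10930299, -0.08311942]), 'qvel': array([-0.00029929, -0.002519  ,  0.00023371, -0.00257275,  0.00124661,
       -0.00236803,  0.00068737]), 'tau': array([ 4.00024146e-03, -5.97759354e+01,  1.61338694e+00, -2.81956118e+01,
        1.27910654e-02,  5.01052142e-03, -1.26200712e-05]), 'tcp_pos': array([ 0.24638098, -0.62815958,  0.40382602]), 'orientation': array([-2.59478947e+00,  1.76956562e+00,  2.21995653e-03]), 'contact_force': array([ 0.03799075,  0.31293841, -0.28189695]), 'moment': array([ 0.0398554 ,  0.02555611, -0.00386699]), 'grip_width': 0.08525378592194344}
```

View pics/scene0.png

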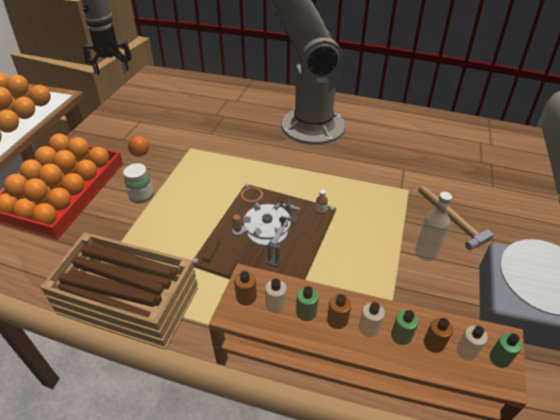

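View pics/top0.png

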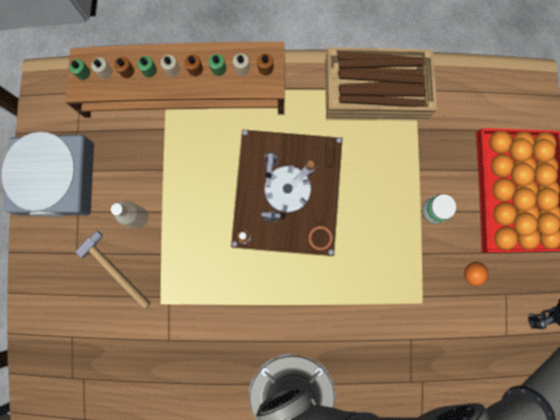

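The top view shows the hub near (288,188), the knob at (311,164), the pawl near (270,165) and the stop near (270,215). I'll zoom in on these.

Run:
```python
from h import *
a=load('top0')['color'][120:265,220:360]; b=load('scene0')['color'][180:290,190:345]
cv2.imwrite('pics/topz.png',cv2.resize(a[:,:,::-1],None,fx=4,fy=4,interpolation=cv2.INTER_CUBIC))
cv2.imwrite('pics/scz.png',cv2.resize(b[:,:,::-1],None,fx=5,fy=5,interpolation=cv2.INTER_CUBIC))
```

```text
(no output)
```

View pics/topz.png

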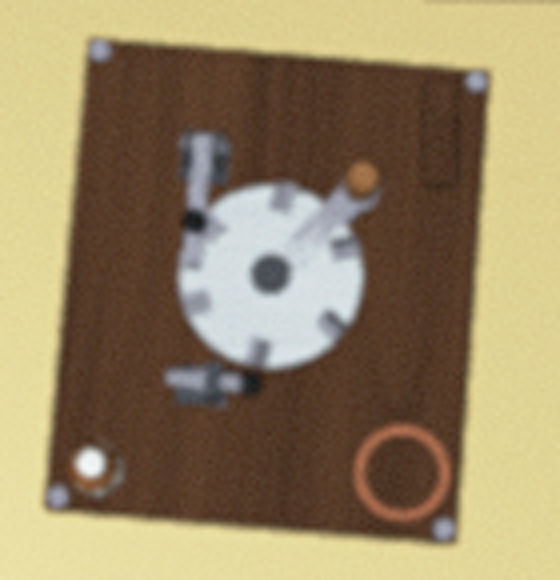

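View pics/scz.png

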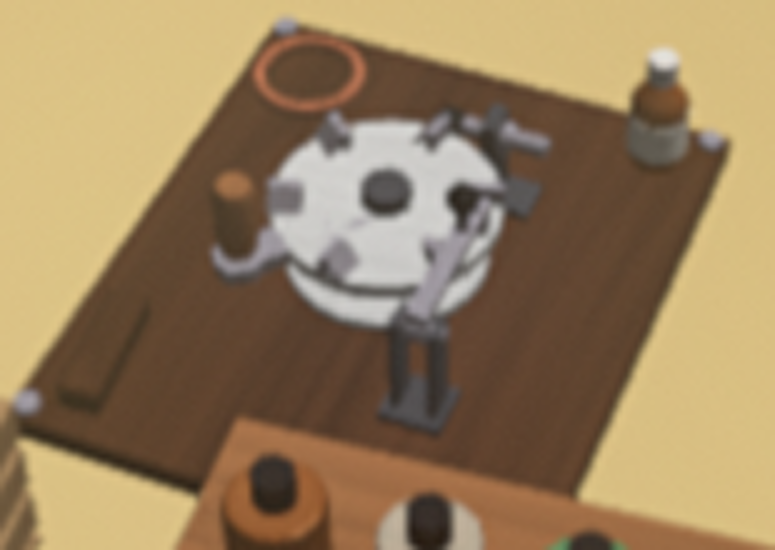

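Run:
```python
from h import *
T=load('top0');S=load('scene0')
tz=lambda x,y:(220+(x+.5)/4-.5,120+(y+.5)/4-.5)
sz=lambda x,y:(190+(x+.5)/5-.5,180+(y+.5)/5-.5)
# board mask in top: dark brown
hsv=cv2.cvtColor(T['color'],cv2.COLOR_RGB2HSV)
m=(hsv[:,:,0]<100)&(hsv[:,:,2]<150); yel=((hsv[:,:,0]>20)&(hsv[:,:,0]<35)&(hsv[:,:,2]>150)).astype(np.uint8)
roi=np.zeros_like(yel); roi[110:270,210:370]=1
bm=((yel==0)&(roi==1)).astype(np.uint8); n,l,st,_=cv2.connectedComponentsWithStats(bm)
k=1+np.argmax(st[1:,4]); c=max(cv2.findContours((l==k).astype(np.uint8),0,1)[0],key=cv2.contourArea)
c=cv2.convexHull(c); P=onplane(T,c.reshape(-1,2),0.018)
rect=cv2.minAreaRect((P[:,:2]*1000).astype(np.float32)); print('board',rect)
# two-view
def tri(a,b):
    c1,d1=ray(T,[a]);c2,d2=ray(S,[b]);d1=d1[0]/np.linalg.norm(d1);d2=d2[0]/np.linalg.norm(d2)
    A=np.c_[d1,-d2];s=np.linalg.lstsq(A,c2-c1,rcond=None)[0];p=c1+s[0]*d1;q=c2+s[1]*d2
    return (p+q)/2,np.linalg.norm(p-q)
def cen(f,x0,x1,y0,y1,fn):
    h=cv2.cvtColor(f['color'],cv2.COLOR_RGB2HSV)[y0:y1,x0:x1].astype(int);mm=fn(h)
    v,u=np.nonzero(mm);return u.mean()+x0,v.mean()+y0,len(u)
dark=lambda h:h[:,:,2]<55
for nm,f,b in(('T',T,(264,273,170,180)),('S',S,(278,287,214,225))):
    print('ball',nm,cen(f,*b,dark))
bt=cen(T,264,273,170,180,dark)[:2];bs=cen(S,278,287,214,225,dark)[:2]; print('ball',tri(bt,bs))
nut=tri(tz(270,274),sz(387,190));print('nut',nut, onplane(T,[tz(270,274)],.082),onplane(S,[sz(387,190)],.082))
print('knobtop',tri(tz(362,176),sz(236,186)),onplane(T,[tz(362,176)],.12),onplane(S,[sz(236,186)],.12))
C=cloud(T)
for n,p in(('nut',tz(270,274)),('flange',tz(240,300)),('ball',bt)): print(n,depthpt(T,[p]))
# flange ellipse
w=((hsv[:,:,1]<40)&(hsv[:,:,2]>150)&(roi==1)).astype(np.uint8);w[:, :262]=0;w[:,314:]=0;w[:160]=0;w[215:]=0
cc=max(cv2.findContours(w,0,1)[0],key=cv2.contourArea);cc=cv2.convexHull(cc).reshape(-1,2)
Pf=onplane(T,cc,.07)[:,:2].astype(np.float32);print('flange',cv2.minEnclosingCircle(Pf),cv2.fitEllipse(Pf*1000))
print('tiptop',onplane(T,[tz(252,384)],.065),onplane(S,[sz(455,115)],.065))
print('stopend post',onplane(T,[tz(195,385)],.078))
```

```text
board ((577.4710693359375, 13.419448852539062), (288.0082092285156, 338.55377197265625), 85.10275268554688)
ball T (np.float64(267.8), np.float64(174.93333333333334), 15)
ball S (np.float64(281.6), np.float64(220.1), 10)
ball (array([0.60712372, 0.0641236 , 0.11418398]), np.float64(0.0020164005825148708))
nut (array([0.57681321, 0.01394097, 0.0797612 ]), np.float64(0.00027199821426377113)) [[0.57650153 0.01383419 0.082     ]] [[0.57891528 0.01480501 0.082     ]]
knobtop (array([ 0.63559249, -0.04626807,  0.12103689]), np.float64(0.0008298808553207955)) [[ 0.63593869 -0.04671921  0.12      ]] [[ 0.63454721 -0.04628944  0.12      ]]
nut [[0.57582585 0.01388035 0.08632184]]
flange [[0.56125958 0.03411053 0.06537106]]
ball [[0.60543873 0.06489729 0.12200627]]
flange ((0.5825212597846985, 0.0083350520581007), 0.06953892111778259) ((580.0322875976562, 10.626282691955566), (120.2993392944336, 136.14419555664062), 48.39438247680664)
tiptop [[0.50387739 0.02608562 0.065     ]] [[0.49558677 0.02713689 0.065     ]]
stopend post [[0.50191801 0.06434947 0.078     ]]
```

>>> {"name": "apply_moves", "arguments": {"dp": [[0, 0, 0], [0, 0, 0], [0, 0, 0], [0, 0, 0], [0, 0, 0]], "twist": [[0, 0, 0.055], [0, 0, 0.055], [0, 0, 0.055], [0, 0, 0.055], [0, 0, 0]], "jaw": [60, 60, 60, 60, 60]}}

```text
clock: 0.6
tcp_pos: [0.2459, -0.6274, 0.4008]
orientation: [-2.101, 2.332, 0.011]
contact_force: [-0.4, -0.4, -0.2]
grip_width: 0.0653
```

```bash
cat >> h.py <<'E'
from scipy.spatial.transform import Rotation as Ro
AX=np.array([.577,.0138,0]); YAW=np.deg2rad(-4.9)
BX=np.array([np.cos(YAW),np.sin(YAW),0]);BY=np.array([-np.sin(YAW),np.cos(YAW),0])
def b2w(x,y,z): return AX+BX*x/1000+BY*y/1000+np.array([0,0,z/1000])
def w2b(p):
    d=np.array(p)-AX; return np.array([d@BX,d@BY,d[2]])*1000
def rep():
    o=r.get_obs();R=Ro.from_rotvec(o['orientation']).as_matrix();tip=o['tcp_pos']+R[:,2]*r.hold_point_z
    print('t',o['clock'],'grasp(board mm)',w2b(tip).round(1),'Fboard',np.round([o['contact_force']@BX,o['contact_force']@BY,o['contact_force'][2]],1),'grip',round(o['grip_width']*1000,1))
    print(' toolx ang in board',np.rad2deg(np.arctan2(R[:,0]@BY,R[:,0]@BX)).round(2),'zaxis',(R[:,2]).round(3),'q',o['joints'].round(2))
    return o,R,tip
def go(x,y,z):
    o,R,tip=rep();d=R.T@(b2w(x,y,z)-tip);print(' need mm',(d*1000).round(1),'scaled',(d/.12).round(3),'rows',np.linalg.norm(d)/.05)
    want=np.array([BY*-1,-BX,[0,0,-1]]).T; print(' twist scaled',(Ro.from_matrix(R.T@want).as_rotvec()/np.deg2rad(120)).round(3))
E
python3 -c "
from h import *
go(25,53,170)"
```

```text
t 0.6 grasp(board mm) [-275.6 -666.1  246.1] Fboard [-0.4 -0.4 -0.2] grip 65.3
 toolx ang in board -91.07 zaxis [-0.003  0.007 -1.   ] q [ 1.02  0.48  0.13  1.57 -0.07  1.11 -0.52]
 need mm [-724.1 -287.4   79.6] scaled [-6.034 -2.395  0.663] rows 15.662874550091473
 twist scaled [ 0.002  0.003 -0.009]
```

>>> {"name": "apply_moves", "arguments": {"dp": [[-0.38, -0.15, 0], [-0.38, -0.15, 0], [-0.38, -0.15, 0], [-0.38, -0.15, 0], [-0.38, -0.15, 0], [-0.38, -0.15, 0], [-0.38, -0.15, 0], [-0.38, -0.15, 0], [-0.38, -0.15, 0], [-0.38, -0.15, 0], [-0.38, -0.15, 0], [-0.38, -0.15, 0]], "twist": [[0, 0, -0.002], [0, 0, 0], [0, 0, 0], [0, 0, 0], [0, 0, 0], [0, 0, 0], [0, 0, 0], [0, 0, 0], [0, 0, 0], [0, 0, 0], [0, 0, 0], [0, 0, 0]], "jaw": [100, 100, 100, 100, 100, 100, 100, 100, 100, 100, 100, 100]}}

```text
clock: 1.8
tcp_pos: [0.5078, -0.094, 0.3994]
orientation: [2.138, -2.297, -0.008]
contact_force: [1.0, -0.1, 0.2]
grip_width: 0.0517
```

```bash
python3 -c "
from h import *
go(25,53,170)"
```

```text
t 1.8 grasp(board mm) [ -60.7 -113.2  244.7] Fboard [1.  0.  0.2] grip 51.7
 toolx ang in board -89.2 zaxis [-0.007  0.001 -1.   ] q [ 0.22  0.23 -0.18  1.92  0.05  1.   -1.63]
 need mm [-165.   -88.5   74.3] scaled [-1.375 -0.738  0.619] rows 4.02846680051886
 twist scaled [0.003 0.    0.007]
```

>>> {"name": "apply_moves", "arguments": {"dp": [[-0.34, -0.18, 0.08], [-0.34, -0.18, 0.12], [-0.34, -0.18, 0.12], [-0.34, -0.18, 0.12], [0, 0, 0]], "twist": [[0, 0, 0.004], [0, 0, 0.003], [0, 0, 0], [0, 0, 0], [0, 0, 0]], "jaw": [100, 100, 100, 100, 100]}}

```text
clock: 2.3
tcp_pos: [0.6097, 0.0766, 0.3453]
orientation: [-2.153, 2.286, 0.008]
contact_force: [-0.6, 0.4, 0.5]
grip_width: 0.052
```

```bash
python3 -c "
from h import *
go(25,53,114)"
```

```text
t 2.3 grasp(board mm) [ 26.8  66.1 190.6] Fboard [-0.6  0.3  0.5] grip 52.0
 toolx ang in board -88.53 zaxis [-0.003  0.005 -1.   ] q [-0.05  0.45 -0.24  1.75  0.12  0.96 -1.96]
 need mm [13.4  1.9 76.5] scaled [0.112 0.016 0.638] rows 1.554759700972261
 twist scaled [0.001 0.002 0.012]
```

>>> {"name": "apply_moves", "arguments": {"dp": [[0.11, 0.016, 0.1], [0, 0, 0.15], [0, 0, 0.15], [0, 0, 0]], "twist": [[0, 0, 0.012], [0, 0, 0], [0, 0, 0], [0, 0, 0]], "jaw": [100, 100, 100, 100]}}

```text
clock: 2.7
tcp_pos: [0.6051, 0.0583, 0.2932]
orientation: [2.126, -2.31, -0.008]
contact_force: [0.3, -0.2, -1.5]
grip_width: 0.0523
```

Run:
```python
from h import *
go(25,53,114)
for n,x in(('top',(200,360,120,265)),('scene',(190,345,150,290))):
    f=shot(n,n+'1');a=f['color'][x[2]:x[3],x[0]:x[1]];cv2.imwrite(f'pics/{n}1z.png',cv2.resize(a[:,:,::-1],None,fx=4,fy=4,interpolation=cv2.INTER_CUBIC))
```

```text
t 2.7 grasp(board mm) [ 23.4  47.  138.5] Fboard [ 0.3 -0.2 -1.5] grip 52.3
 toolx ang in board -89.86 zaxis [-0.005  0.002 -1.   ] q [-0.03  0.5  -0.22  1.8   0.14  0.85 -1.97]
 need mm [-6.  -1.8 24.5] scaled [-0.05  -0.015  0.205] rows 0.5064005204249258
 twist scaled [0.003 0.001 0.001]
```

View pics/scene1z.png

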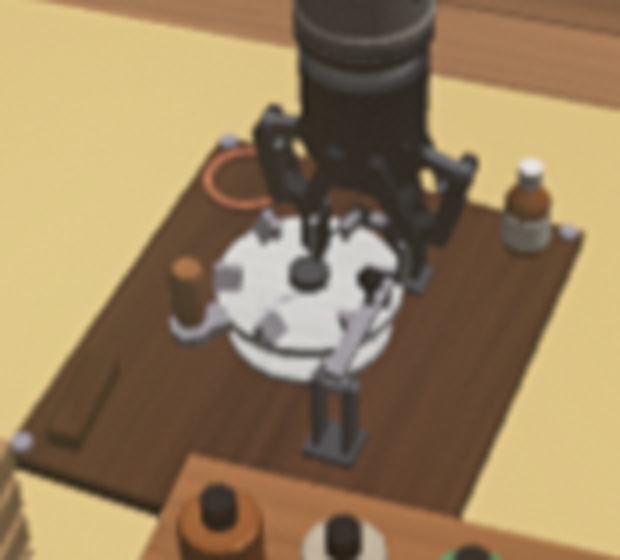

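The fingers straddle the ball, which is at crop (372,278). I'll centre them and lower.

>>> {"name": "apply_moves", "arguments": {"dp": [[-0.04, -0.015, 0.06], [0, 0, 0.08], [0, 0, 0.05], [0, 0, 0]], "twist": [[0.003, 0, 0], [0, 0, 0], [0, 0, 0], [0, 0, 0]], "jaw": [100, 100, 100, 100]}}

```text
clock: 3.2
tcp_pos: [0.6095, 0.0625, 0.274]
orientation: [-2.119, 2.307, -0.008]
contact_force: [0.8, -0.3, -0.6]
grip_width: 0.0518
```

Run:
```python
from h import *
go(25,53,114)
```

```text
t 3.2 grasp(board mm) [ 29.8  51.8 119.3] Fboard [ 0.8 -0.2 -0.6] grip 51.8
 toolx ang in board -89.96 zaxis [ 0.01   0.003 -1.   ] q [-0.04  0.53 -0.21  1.81  0.15  0.81 -1.99]
 need mm [-1.1  4.8  5.3] scaled [-0.01   0.04   0.044] rows 0.1445237951983166
 twist scaled [-0.005  0.002  0.   ]
```

>>> {"name": "apply_moves", "arguments": {"dp": [[-0.01, 0.02, 0.04], [0, 0, 0], [0, 0, 0], [0, 0, 0], [0, 0, 0], [0, 0, 0]], "twist": [[-0.005, 0.002, 0], [0, 0, 0], [0, 0, 0], [0, 0, 0], [0, 0, 0], [0, 0, 0]], "jaw": [100, 100, 200, 255, 255, 255], "grip_force": 30}}

```text
clock: 3.8
tcp_pos: [0.607, 0.0633, 0.2692]
orientation: [2.123, -2.312, 0.001]
contact_force: [0.2, 0.6, -1.9]
grip_width: 0.0158
```

Run:
```python
from h import *
go(25,53,114)
```

```text
t 3.8 grasp(board mm) [ 25.5  51.4 114.5] Fboard [ 0.1  0.6 -1.9] grip 15.8
 toolx ang in board -89.98 zaxis [-0.002 -0.003 -1.   ] q [-0.05  0.54 -0.21  1.81  0.15  0.81 -1.99]
 need mm [-1.6  0.5  0.5] scaled [-0.013  0.004  0.004] rows 0.034300435377058805
 twist scaled [ 0.001 -0.001  0.   ]
```

>>> {"name": "apply_moves", "arguments": {"dp": [[0, -0.023, -0.037], [0, -0.025, -0.035], [0, -0.028, -0.033], [0, -0.03, -0.031], [0, -0.032, -0.028], [0, 0, 0]], "twist": [[0, 0, 0], [0, 0, 0], [0, 0, 0], [0, 0, 0], [0, 0, 0], [0, 0, 0]], "jaw": [255, 255, 255, 255, 255, 255]}}

```text
clock: 4.4
tcp_pos: [0.6237, 0.062, 0.2886]
orientation: [2.121, -2.309, -0.004]
contact_force: [-0.2, -0.8, -2.0]
grip_width: 0.0157
```

Run:
```python
from h import *
go(64.3,53,145.8)
o,R,t=rep();b=w2b(t)-[85,53,80];print(np.rad2deg(np.arctan2(b[2],b[0])),np.hypot(b[0],b[2]))
```

```text
t 4.4 grasp(board mm) [ 41.4  51.5 133.9] Fboard [-0.2 -0.8 -2. ] grip 15.7
 toolx ang in board -89.95 zaxis [-0.007 -0.003 -1.   ] q [-0.04  0.53 -0.21  1.76  0.14  0.87 -1.97]
 need mm [ -1.4 -22.8 -12. ] scaled [-0.012 -0.19  -0.1  ] rows 0.516730316327531
 twist scaled [ 0.003 -0.002  0.   ]
t 4.4 grasp(board mm) [ 41.4  51.5 133.9] Fboard [-0.2 -0.8 -2. ] grip 15.7
 toolx ang in board -89.95 zaxis [-0.007 -0.003 -1.   ] q [-0.04  0.53 -0.21  1.76  0.14  0.87 -1.97]
128.9582808816364 69.32624890774625
```

>>> {"name": "apply_moves", "arguments": {"dp": [[0, -0.034, -0.026], [0, -0.036, -0.023], [0, -0.038, -0.02], [0, -0.039, -0.017], [0, -0.04, -0.014], [0, 0, 0], [0, 0, 0]], "twist": [[0, 0, 0], [0, 0, 0], [0, 0, 0], [0, 0, 0], [0, 0, 0], [0, 0, 0], [0, 0, 0]], "jaw": [255, 255, 255, 255, 255, 255, 255]}}

```text
clock: 5.1
tcp_pos: [0.6474, 0.06, 0.3012]
orientation: [2.12, -2.306, -0.007]
contact_force: [-3.7, 0.5, -2.9]
grip_width: 0.0157
```

Run:
```python
from h import *
go(64.3,53,145.8)
o,R,t=rep();b=w2b(t)-[85,53,80];print(np.rad2deg(np.arctan2(b[2],b[0])),np.hypot(b[0],b[2]))
```

```text
t 5.1 grasp(board mm) [ 64.7  51.5 146.5] Fboard [-3.7  0.2 -2.9] grip 15.7
 toolx ang in board -89.93 zaxis [-0.01  -0.003 -1.   ] q [-0.04  0.55 -0.21  1.69  0.14  0.92 -1.96]
 need mm [-1.5  0.4  0.7] scaled [-0.013  0.003  0.006] rows 0.034127541242518405
 twist scaled [ 0.005 -0.002  0.001]
t 5.1 grasp(board mm) [ 64.7  51.5 146.5] Fboard [-3.7  0.2 -2.9] grip 15.7
 toolx ang in board -89.93 zaxis [-0.01  -0.003 -1.   ] q [-0.04  0.55 -0.21  1.69  0.14  0.92 -1.96]
106.99695371068228 69.52925587059586
```

>>> {"name": "apply_moves", "arguments": {"dp": [[0, 0, 0], [0, 0, 0], [0, 0, 0], [0, 0, -0.3], [0, 0, -0.3], [0, 0, 0]], "twist": [[0.004, 0, 0], [0, 0, 0], [0, 0, 0], [0, 0, 0], [0, 0, 0], [0, 0, 0]], "jaw": [100, 100, 100, 100, 100, 100]}}

```text
clock: 5.7
tcp_pos: [0.6492, 0.0609, 0.3775]
orientation: [-2.123, 2.31, -0.01]
contact_force: [0.6, -0.2, 0.9]
grip_width: 0.0518
```

Run:
```python
from h import *
f=shot('scene','scene2');a=f['color'][150:290,190:345];cv2.imwrite(f'pics/scene2z.png',cv2.resize(a[:,:,::-1],None,fx=4,fy=4,interpolation=cv2.INTER_CUBIC))
print(w2b([.6356,-.0463,.12]))
go(64.4,-55.2,170)
```

```text
[ 63.51939144 -54.87492061 120.        ]
t 5.75 grasp(board mm) [ 68.   52.5 220.5] Fboard [-0.3  0.2 -0.2] grip 51.7
 toolx ang in board -89.92 zaxis [ 0.004 -0.003 -1.   ] q [-0.03  0.47 -0.22  1.63  0.12  1.04 -1.94]
 need mm [107.6   3.9  50.7] scaled [0.897 0.033 0.422] rows 2.380503296253064
 twist scaled [-0.002 -0.001  0.001]
```

View pics/scene2z.png

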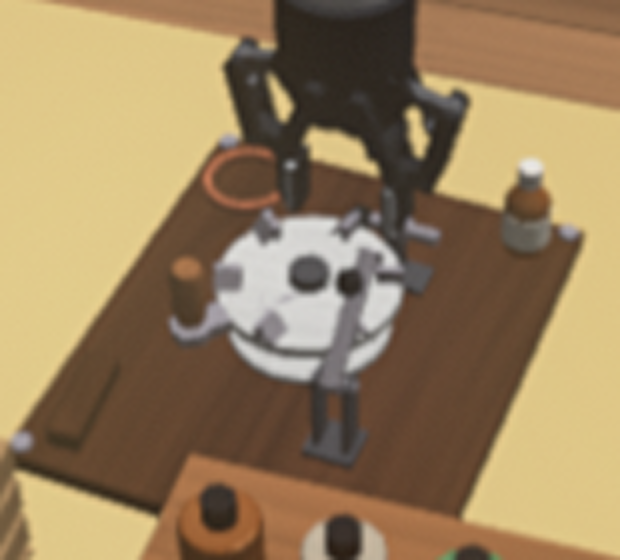

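The pawl is up: the bar is raised, with the ball at crop (350,282). Next is the knob.

>>> {"name": "apply_moves", "arguments": {"dp": [[0.29, 0.01, 0.1], [0.29, 0.01, 0.1], [0.25, 0.01, 0.1], [0, 0, 0], [0, 0, 0]], "twist": [[0, 0, 0], [0, 0, 0], [0, 0, 0], [0, 0, 0], [0, 0, 0]], "jaw": [85, 85, 85, 85, 85]}}

```text
clock: 6.25
tcp_pos: [0.6357, -0.0399, 0.335]
orientation: [-2.129, 2.308, -0.005]
contact_force: [-0.2, 0.7, 0.2]
grip_width: 0.0566
```

Run:
```python
from h import *
go(64,-55,105)
```

```text
t 6.25 grasp(board mm) [ 63.7 -48.6 180.3] Fboard [-0.3  0.6  0.2] grip 56.6
 toolx ang in board -89.73 zaxis [ 0.004 -0.001 -1.   ] q [ 0.11  0.49 -0.2   1.71  0.12  0.95 -1.78]
 need mm [ 6.4  0.  75.3] scaled [0.053 0.    0.627] rows 1.5110888235686688
 twist scaled [-0.002 -0.     0.002]
```

>>> {"name": "apply_moves", "arguments": {"dp": [[0.045, 0, 0.1], [0, 0, 0.16], [0, 0, 0.16], [0, 0, 0.12], [0, 0, 0], [0, 0, 0]], "twist": [[0, 0, 0.002], [0, 0, 0], [0, 0, 0], [0, 0, 0], [0, 0, 0], [0, 0, 0]], "jaw": [85, 85, 85, 85, 85, 85]}}

```text
clock: 6.85
tcp_pos: [0.6357, -0.0416, 0.2647]
orientation: [-2.129, 2.306, -0.003]
contact_force: [0.2, -0.2, 1.0]
grip_width: 0.0569
```

Run:
```python
from h import *
go(64,-55,105)
```

```text
t 6.85 grasp(board mm) [ 63.8 -50.1 110. ] Fboard [ 0.3 -0.2  1. ] grip 56.9
 toolx ang in board -89.68 zaxis [ 0.003  0.001 -1.   ] q [ 0.11  0.57 -0.19  1.75  0.14  0.82 -1.8 ]
 need mm [ 5.  -0.2  5. ] scaled [ 0.041 -0.002  0.042] rows 0.1412540855421658
 twist scaled [-0.002  0.001  0.003]
```

>>> {"name": "apply_moves", "arguments": {"dp": [[0.041, 0, 0.03], [0, 0, 0], [0, 0, 0], [0, 0, 0], [0, 0, 0], [0, 0, 0]], "twist": [[0, 0, 0.002], [0, 0, 0], [0, 0, 0], [0, 0, 0], [0, 0, 0], [0, 0, 0]], "jaw": [85, 120, 150, 200, 255, 255], "grip_force": 40}}

```text
clock: 7.45
tcp_pos: [0.6363, -0.0471, 0.2634]
orientation: [-2.121, 2.309, -0.008]
contact_force: [-0.1, -0.1, -2.5]
grip_width: 0.0222
```

Run:
```python
from h import *
go(64,-55,105)
```

```text
t 7.45 grasp(board mm) [ 65.5 -55.5 108.7] Fboard [-0.1 -0.1 -2.5] grip 22.2
 toolx ang in board -89.95 zaxis [ 0.008  0.    -1.   ] q [ 0.11  0.58 -0.19  1.75  0.14  0.82 -1.79]
 need mm [-0.5  1.5  3.6] scaled [-0.004  0.012  0.03 ] rows 0.07947297506724137
 twist scaled [-0.004  0.     0.   ]
```

>>> {"name": "apply_moves", "arguments": {"dp": [[0.054, 0.05, 0], [0.049, 0.056, 0], [0.042, 0.061, 0], [0.036, 0.065, 0], [0.029, 0.068, 0], [0.022, 0.071, 0], [0, 0, 0]], "twist": [[-0.002, 0, 0], [0, 0, 0], [0, 0, 0], [0, 0, 0], [0, 0, 0], [0, 0, 0], [0, 0, 0]], "jaw": [255, 255, 255, 255, 255, 255, 255]}}

```text
clock: 8.15
tcp_pos: [0.5872, -0.0721, 0.2633]
orientation: [-2.121, 2.307, -0.008]
contact_force: [-0.3, -0.9, -1.4]
grip_width: 0.0215
```

```bash
cat >> h.py <<'E'
def ang():
    o,R,t=rep();b=w2b(t);print(' cw ang',np.rad2deg(np.arctan2(-b[1],b[0])).round(2),'rad',np.hypot(b[0],b[1]).round(2))
E
python3 - <<'E'
from h import *
ang()
E
```

```text
t 8.15 grasp(board mm) [ 18.9 -84.4 108.6] Fboard [-0.2 -0.9 -1.4] grip 21.5
 toolx ang in board -89.89 zaxis [ 0.009  0.002 -1.   ] q [ 0.16  0.51 -0.19  1.87  0.13  0.76 -1.75]
 cw ang 77.39 rad 86.47
```

>>> {"name": "apply_moves", "arguments": {"dp": [[0.01, 0.073, 0], [0.004, 0.074, 0], [-0.005, 0.074, 0], [-0.012, 0.073, 0], [-0.02, 0.072, 0], [-0.027, 0.069, 0], [-0.034, 0.066, 0], [-0.041, 0.062, 0], [-0.046, 0.058, 0], [-0.052, 0.053, 0], [0, 0, 0]], "twist": [[-0.002, 0, 0], [0, 0, 0], [0, 0, 0], [0, 0, 0], [0, 0, 0], [0, 0, 0], [0, 0, 0], [0, 0, 0], [0, 0, 0], [0, 0, 0], [0, 0, 0]], "jaw": [255, 255, 255, 255, 255, 255, 255, 255, 255, 255, 255]}}

```text
clock: 9.25
tcp_pos: [0.5033, -0.034, 0.2633]
orientation: [-2.123, 2.302, -0.007]
contact_force: [2.0, 3.5, -4.3]
grip_width: 0.0216
```

Run:
```python
from h import *
ang()
f=shot('top','top3');a=f['color'][120:265,220:360];cv2.imwrite(f'pics/top3z.png',cv2.resize(a[:,:,::-1],None,fx=4,fy=4,interpolation=cv2.INTER_CUBIC))
f=shot('scene','scene3');a=f['color'][150:290,190:345];cv2.imwrite(f'pics/scene3z.png',cv2.resize(a[:,:,::-1],None,fx=4,fy=4,interpolation=cv2.INTER_CUBIC))
```

```text
t 9.25 grasp(board mm) [-67.8 -53.3 108.6] Fboard [ 1.7  3.7 -4.3] grip 21.6
 toolx ang in board -89.74 zaxis [ 0.01   0.003 -1.   ] q [ 0.12  0.4  -0.22  2.07  0.13  0.67 -1.83]
 cw ang 141.85 rad 86.27
```

View pics/scene3z.png

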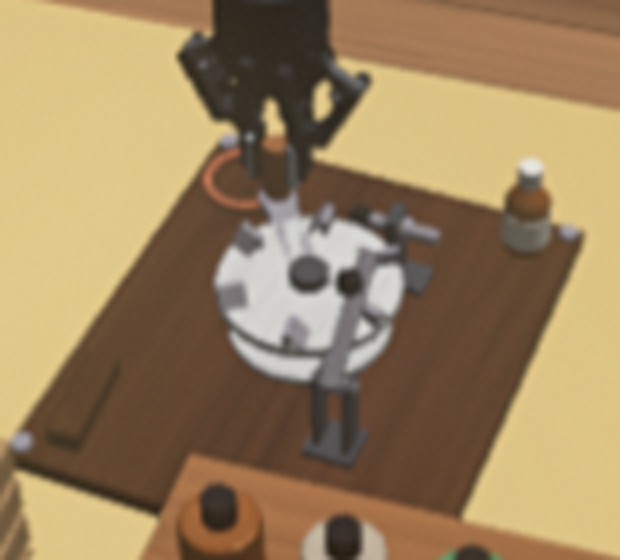

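>>> {"name": "apply_moves", "arguments": {"dp": [[-0.04, 0.029, 0], [-0.042, 0.026, 0], [-0.033, 0.018, 0], [-0.022, 0.011, 0], [0, 0, 0]], "twist": [[-0.003, 0, 0.001], [0, 0, 0], [0, 0, 0], [0, 0, 0], [0, 0, 0]], "jaw": [255, 255, 255, 255, 255]}}

```text
clock: 9.85
tcp_pos: [0.4962, -0.0186, 0.2633]
orientation: [-2.118, 2.311, -0.005]
contact_force: [3.5, 1.2, -5.1]
grip_width: 0.0216
```

Run:
```python
from h import *
ang()
```

```text
t 9.85 grasp(board mm) [-76.7 -38.8 108.6] Fboard [ 3.4  1.5 -5.1] grip 21.6
 toolx ang in board -90.08 zaxis [ 0.007  0.002 -1.   ] q [ 0.09  0.39 -0.22  2.09  0.13  0.67 -1.87]
 cw ang 153.15 rad 85.99
```

>>> {"name": "apply_moves", "arguments": {"dp": [[-0.011, 0.006, 0], [-0.011, 0.006, 0], [-0.011, 0.006, 0], [-0.011, 0.005, 0]], "twist": [[0, 0, 0], [0, 0, 0], [0, 0, 0], [0, 0, 0]], "jaw": [255, 255, 255, 255]}}

```text
clock: 10.25
tcp_pos: [0.4943, -0.0139, 0.2633]
orientation: [-2.116, 2.313, -0.007]
contact_force: [4.1, -1.7, -6.2]
grip_width: 0.0216
```

Run:
```python
from h import *
ang()
```

```text
t 10.25 grasp(board mm) [-78.7 -34.4 108.6] Fboard [ 4.2 -1.3 -6.2] grip 21.6
 toolx ang in board -90.17 zaxis [ 0.008  0.001 -1.   ] q [ 0.08  0.39 -0.22  2.09  0.13  0.67 -1.88]
 cw ang 156.38 rad 85.93
```

>>> {"name": "apply_moves", "arguments": {"dp": [[-0.012, 0.003, 0.003], [-0.012, 0.003, 0.003], [-0.012, 0.003, 0.002], [-0.012, 0.003, 0]], "twist": [[-0.001, 0, 0], [0, 0, 0], [0, 0, 0], [0, 0, 0]], "jaw": [255, 255, 255, 255]}}

```text
clock: 10.65
tcp_pos: [0.4932, -0.0084, 0.2633]
orientation: [-2.117, 2.316, -0.006]
contact_force: [3.1, -0.8, -2.5]
grip_width: 0.0217
```

Run:
```python
from h import *
ang()
```

```text
t 10.65 grasp(board mm) [-80.7 -29.2 108.6] Fboard [ 3.2 -0.6 -2.5] grip 21.7
 toolx ang in board -90.23 zaxis [ 0.006 -0.    -1.   ] q [ 0.07  0.39 -0.22  2.09  0.13  0.67 -1.9 ]
 cw ang 160.11 rad 85.79
```

>>> {"name": "apply_moves", "arguments": {"dp": [[-0.012, 0.003, 0], [-0.012, 0.003, 0], [-0.012, 0.002, 0], [-0.012, 0.002, 0]], "twist": [[0, 0, 0.001], [0, 0, 0], [0, 0, 0], [0, 0, 0]], "jaw": [255, 255, 255, 255]}}

```text
clock: 11.05
tcp_pos: [0.4921, -0.0022, 0.2632]
orientation: [-2.115, 2.319, -0.006]
contact_force: [2.3, -1.3, -1.0]
grip_width: 0.022
```

Run:
```python
from h import *
ang()
```

```text
t 11.05 grasp(board mm) [-82.5 -23.2 108.6] Fboard [ 2.4 -1.1 -1. ] grip 22.0
 toolx ang in board -90.38 zaxis [ 0.005 -0.    -1.   ] q [ 0.06  0.39 -0.22  2.1   0.13  0.67 -1.91]
 cw ang 164.28 rad 85.66
```

>>> {"name": "apply_moves", "arguments": {"dp": [[-0.01, 0.002, 0], [-0.01, 0.001, 0], [-0.01, 0.001, 0]], "twist": [[0, 0, -0.001], [0, 0, 0], [0, 0, 0]], "jaw": [255, 255, 255]}}

```text
clock: 11.35
tcp_pos: [0.4917, 0.0017, 0.2632]
orientation: [-2.118, 2.317, -0.005]
contact_force: [1.3, -1.4, 0.8]
grip_width: 0.0218
```

Run:
```python
from h import *
ang()
```

```text
t 11.35 grasp(board mm) [-83.3 -19.5 108.5] Fboard [ 1.4 -1.3  0.8] grip 21.8
 toolx ang in board -90.25 zaxis [ 0.004 -0.001 -1.   ] q [ 0.05  0.39 -0.22  2.1   0.14  0.67 -1.92]
 cw ang 166.86 rad 85.56
```

>>> {"name": "apply_moves", "arguments": {"dp": [[-0.01, 0.001, 0], [-0.01, 0.001, 0], [-0.01, 0.001, 0]], "twist": [[0, 0, 0], [0, 0, 0], [0, 0, 0]], "jaw": [255, 255, 255]}}

```text
clock: 11.65
tcp_pos: [0.4914, 0.0055, 0.2633]
orientation: [-2.118, 2.318, -0.005]
contact_force: [1.4, -2.5, 1.0]
grip_width: 0.0218
```

Run:
```python
from h import *
ang()
```

```text
t 11.65 grasp(board mm) [-84.  -15.7 108.6] Fboard [ 1.6 -2.4  1. ] grip 21.8
 toolx ang in board -90.26 zaxis [ 0.003 -0.001 -1.   ] q [ 0.05  0.39 -0.22  2.1   0.14  0.67 -1.93]
 cw ang 169.41 rad 85.48
```

>>> {"name": "apply_moves", "arguments": {"dp": [[-0.009, 0.001, 0], [-0.009, 0, 0]], "twist": [[0, 0, 0], [0, 0, 0]], "jaw": [255, 255]}}

```text
clock: 11.85
tcp_pos: [0.4914, 0.0073, 0.2632]
orientation: [-2.118, 2.319, -0.005]
contact_force: [0.4, -5.9, 1.7]
grip_width: 0.0219
```

Run:
```python
from h import *
ang()
```

```text
t 11.85 grasp(board mm) [-84.3 -14.  108.5] Fboard [ 0.9 -5.9  1.7] grip 21.9
 toolx ang in board -90.27 zaxis [ 0.003 -0.002 -1.   ] q [ 0.04  0.39 -0.22  2.1   0.14  0.67 -1.93]
 cw ang 170.58 rad 85.47
```

>>> {"name": "apply_moves", "arguments": {"dp": [[-0.01, 0, 0], [-0.01, 0, 0]], "twist": [[0, 0, 0], [0, 0, 0]], "jaw": [255, 255]}}

```text
clock: 12.05
tcp_pos: [0.4915, 0.0079, 0.2632]
orientation: [2.116, -2.32, 0.007]
contact_force: [1.0, -6.3, 2.1]
grip_width: 0.0217
```

Run:
```python
from h import *
ang()
```

```text
t 12.05 grasp(board mm) [-84.3 -13.9 108.5] Fboard [ 1.5 -6.1  2.1] grip 21.7
 toolx ang in board -90.37 zaxis [ 0.002 -0.005 -1.   ] q [ 0.04  0.39 -0.22  2.1   0.14  0.67 -1.94]
 cw ang 170.65 rad 85.46
```

>>> {"name": "apply_moves", "arguments": {"dp": [[-0.014, 0, 0], [-0.018, 0, 0]], "twist": [[0, 0, 0], [0, 0, 0]], "jaw": [255, 255]}}

```text
clock: 12.25
tcp_pos: [0.4917, 0.0088, 0.2632]
orientation: [2.11, -2.321, 0.011]
contact_force: [0.6, -10.2, 1.7]
grip_width: 0.022
```

Run:
```python
from h import *
ang()
```

```text
t 12.25 grasp(board mm) [-84.3 -13.6 108.5] Fboard [  1.5 -10.1   1.7] grip 22.0
 toolx ang in board -90.55 zaxis [ 0.001 -0.009 -1.   ] q [ 0.03  0.39 -0.22  2.1   0.14  0.67 -1.95]
 cw ang 170.83 rad 85.42
```

>>> {"name": "apply_moves", "arguments": {"dp": [[-0.019, 0, 0], [-0.019, 0, 0], [-0.019, 0, 0]], "twist": [[0, 0, 0], [0, 0, 0], [0, 0, 0]], "jaw": [255, 255, 255]}}

```text
clock: 12.55
tcp_pos: [0.4921, 0.01, 0.2632]
orientation: [2.098, -2.323, 0.017]
contact_force: [0.1, -9.1, 2.1]
grip_width: 0.0215
```

Run:
```python
from h import *
ang()
```

```text
t 12.55 grasp(board mm) [-84.3 -13.5 108.5] Fboard [ 0.9 -9.1  2.1] grip 21.5
 toolx ang in board -90.91 zaxis [-0.001 -0.016 -1.   ] q [ 0.02  0.39 -0.21  2.09  0.15  0.68 -1.96]
 cw ang 170.91 rad 85.33
```

>>> {"name": "apply_moves", "arguments": {"dp": [[-0.018, 0, 0], [-0.018, 0, 0], [-0.018, 0, 0]], "twist": [[0, -0.002, 0], [0, -0.003, 0], [0, -0.003, 0]], "jaw": [255, 255, 255]}}

```text
clock: 12.85
tcp_pos: [0.4923, 0.009, 0.2632]
orientation: [2.092, -2.333, 0.008]
contact_force: [0.8, -11.4, 4.3]
grip_width: 0.0217
```

Run:
```python
from h import *
ang()
```

```text
t 12.85 grasp(board mm) [-84.3 -13.5 108.5] Fboard [  1.8 -11.3   4.3] grip 21.7
 toolx ang in board -91.35 zaxis [-0.002 -0.009 -1.   ] q [ 0.03  0.39 -0.21  2.09  0.14  0.68 -1.96]
 cw ang 170.93 rad 85.33
```

>>> {"name": "apply_moves", "arguments": {"dp": [[-0.019, 0, 0], [-0.019, 0, 0], [-0.019, 0, 0], [-0.019, 0, 0], [-0.019, 0, 0]], "twist": [[0, -0.003, -0.001], [0, -0.003, -0.001], [0, -0.003, -0.001], [0, -0.003, -0.001], [0, -0.003, -0.001]], "jaw": [255, 255, 255, 255, 255]}}

```text
clock: 13.35
tcp_pos: [0.4925, 0.0065, 0.2632]
orientation: [2.093, -2.342, -0.01]
contact_force: [-0.2, -10.3, 3.5]
grip_width: 0.0218
```

Run:
```python
from h import *
ang()
```

```text
t 13.35 grasp(board mm) [-84.3 -13.8 108.5] Fboard [  0.7 -10.3   3.5] grip 21.8
 toolx ang in board -91.52 zaxis [-0.004  0.005 -1.   ] q [ 0.05  0.39 -0.22  2.09  0.12  0.68 -1.94]
 cw ang 170.71 rad 85.39
```

>>> {"name": "apply_moves", "arguments": {"dp": [[-0.022, 0, 0], [-0.024, 0, 0], [-0.024, 0, 0], [-0.024, 0, 0], [-0.024, 0, 0]], "twist": [[0, -0.001, 0], [0, -0.001, 0], [0, -0.001, 0], [0, -0.001, 0], [0, -0.001, 0]], "jaw": [255, 255, 255, 255, 255]}}

```text
clock: 13.85
tcp_pos: [0.4932, 0.0077, 0.2632]
orientation: [2.074, -2.351, -0.006]
contact_force: [1.4, -11.1, 4.1]
grip_width: 0.0214
```

Run:
```python
from h import *
ang()
```

```text
t 13.85 grasp(board mm) [-84.2 -13.6 108.5] Fboard [  2.3 -11.    4.1] grip 21.4
 toolx ang in board -92.26 zaxis [-0.008 -0.002 -1.   ] q [ 0.04  0.39 -0.21  2.09  0.13  0.68 -1.96]
 cw ang 170.81 rad 85.3
```

>>> {"name": "apply_moves", "arguments": {"dp": [[-0.016, 0, 0], [-0.01, 0, 0], [-0.006, 0, 0], [-0.004, 0, 0], [-0.003, 0, 0], [-0.003, 0, 0], [-0.002, 0, 0], [0, 0, 0], [0, 0, 0]], "twist": [[0, 0, 0], [0, 0, 0], [0, 0, 0], [0, 0, 0], [0, 0, 0], [0, 0, 0], [0, 0, 0], [0, 0, 0], [0, 0, 0]], "jaw": [255, 255, 255, 255, 215, 190, 160, 130, 100], "grip_force": 20}}

```text
clock: 14.75
tcp_pos: [0.4926, 0.011, 0.2626]
orientation: [2.067, -2.35, -0.007]
contact_force: [-0.7, 0.2, 0.5]
grip_width: 0.0518
```

Run:
```python
from h import *
ang()
f=shot('scene','scene4');a=f['color'][150:290,190:345];cv2.imwrite(f'pics/scene4z.png',cv2.resize(a[:,:,::-1],None,fx=4,fy=4,interpolation=cv2.INTER_CUBIC))
```

```text
t 14.75 grasp(board mm) [-85.6 -10.8 107.9] Fboard [-0.7  0.2  0.5] grip 51.8
 toolx ang in board -92.43 zaxis [-0.012 -0.004 -1.   ] q [ 0.03  0.39 -0.21  2.09  0.13  0.69 -1.97]
 cw ang 172.8 rad 86.31
```

View pics/scene4z.png

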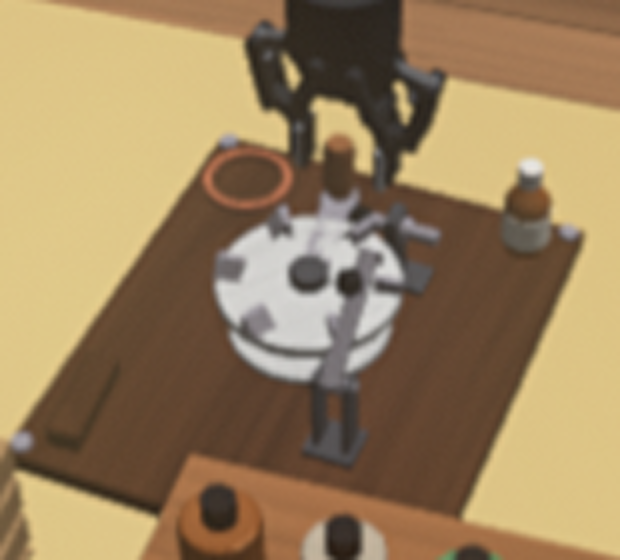

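The crank arm lies against the black tip at crop (357,212), and the fingers are open and clear of the knob. I'll rise and go back to the pawl.

>>> {"name": "apply_moves", "arguments": {"dp": [[0, 0, -0.2], [0, 0, -0.3], [0, 0, -0.3], [0, 0, -0.2], [0, 0, 0]], "twist": [[0, 0, 0], [0, 0, 0], [0, 0, -0.01], [0, 0, -0.01], [0, 0, 0]], "jaw": [100, 100, 100, 100, 100]}}

```text
clock: 15.3
tcp_pos: [0.4932, 0.0141, 0.3855]
orientation: [2.121, -2.298, -0.015]
contact_force: [-0.4, -0.3, -0.2]
grip_width: 0.052
```

Run:
```python
from h import *
go(64.5,52,210)
```

```text
t 15.3 grasp(board mm) [-86.1  -7.5 230.8] Fboard [-0.4 -0.3 -0.2] grip 52.0
 toolx ang in board -89.7 zaxis [-0.017 -0.002 -1.   ] q [ 0.06  0.22 -0.25  1.98  0.06  0.97 -1.87]
 need mm [ -58.8 -151.2   18.1] scaled [-0.49 -1.26  0.15] rows 3.2646772262349337
 twist scaled [ 0.008 -0.002  0.002]
```

>>> {"name": "apply_moves", "arguments": {"dp": [[-0.12, -0.3, 0], [-0.12, -0.3, 0], [-0.12, -0.3, 0], [-0.08, -0.2, 0], [0, 0, 0], [0, 0, 0]], "twist": [[0.004, -0.001, 0], [0.004, 0, 0], [0, 0, 0], [0, 0, 0], [0, 0, 0], [0, 0, 0]], "jaw": [100, 100, 100, 100, 100, 100]}}

```text
clock: 15.9
tcp_pos: [0.6308, 0.0589, 0.3783]
orientation: [2.126, -2.304, -0.006]
contact_force: [-0.2, 0.3, 0.5]
grip_width: 0.0522
```

Run:
```python
from h import *
go(64.5,52,146)
```

```text
t 15.9 grasp(board mm) [ 48.7  49.1 223.6] Fboard [-0.3  0.3  0.5] grip 52.2
 toolx ang in board -89.72 zaxis [-0.007 -0.002 -1.   ] q [-0.02  0.45 -0.23  1.67  0.11  1.04 -1.94]
 need mm [ -3.  -16.3  77.4] scaled [-0.025 -0.136  0.645] rows 1.583950612627237
 twist scaled [ 0.003 -0.001  0.002]
```

>>> {"name": "apply_moves", "arguments": {"dp": [[-0.02, -0.13, 0.05], [0, 0, 0.1], [0, 0, 0.15], [0, 0, 0.12], [0, 0, 0], [0, 0, 0]], "twist": [[0.003, 0, 0.002], [0, 0, 0], [0, 0, 0], [0, 0, 0], [0, 0, 0], [0, 0, 0]], "jaw": [100, 100, 100, 100, 100, 100]}}

```text
clock: 16.5
tcp_pos: [0.6406, 0.0585, 0.322]
orientation: [2.118, -2.307, -0.005]
contact_force: [-0.3, -0.2, 1.2]
grip_width: 0.0519
```

Run:
```python
from h import *
go(64.5,52,146)
```

```text
t 16.5 grasp(board mm) [ 58.2  49.3 167.3] Fboard [-0.2 -0.2  1.2] grip 51.9
 toolx ang in board -89.98 zaxis [-0.009 -0.004 -1.   ] q [-0.03  0.52 -0.22  1.69  0.14  0.95 -1.96]
 need mm [-2.8 -6.5 21.3] scaled [-0.023 -0.054  0.177] rows 0.44854311715102946
 twist scaled [ 0.004 -0.002  0.   ]
```

>>> {"name": "apply_moves", "arguments": {"dp": [[-0.023, -0.05, 0.05], [0, 0, 0.08], [0, 0, 0.05], [0, 0, 0]], "twist": [[0.003, -0.001, 0], [0, 0, 0], [0, 0, 0], [0, 0, 0]], "jaw": [100, 100, 100, 100]}}

```text
clock: 16.9
tcp_pos: [0.6474, 0.0609, 0.3003]
orientation: [2.124, -2.314, 0.002]
contact_force: [-0.6, -0.7, -0.7]
grip_width: 0.052
```

Run:
```python
from h import *
go(64.5,52,146)
```

```text
t 16.9 grasp(board mm) [ 66.2  52.6 145.6] Fboard [-0.5 -0.7 -0.7] grip 52.0
 toolx ang in board -90.0 zaxis [ 0.    -0.002 -1.   ] q [-0.03  0.55 -0.22  1.7   0.15  0.91 -1.97]
 need mm [ 0.6  1.7 -0.4] scaled [ 0.005  0.014 -0.003] rows 0.037374229795143
 twist scaled [-0.    -0.001 -0.   ]
```

>>> {"name": "apply_moves", "arguments": {"dp": [[0, 0.012, 0], [0, 0, 0], [0, 0, 0], [0, 0, 0], [0, 0, 0]], "twist": [[0, 0, 0], [0, 0, 0], [0, 0, 0], [0, 0, 0], [0, 0, 0]], "jaw": [150, 200, 255, 255, 255], "grip_force": 30}}

```text
clock: 17.4
tcp_pos: [0.6459, 0.06, 0.3005]
orientation: [2.122, -2.314, 0.004]
contact_force: [0.4, -0.3, -1.8]
grip_width: 0.0158
```

```bash
cat >> h.py <<'E'
def paw():
    o,R,t=rep();b=w2b(t)-[85,53,80];print('lift',150.5-np.rad2deg(np.arctan2(b[2],b[0])),np.hypot(b[0],b[2]))
E
python3 - <<'E'
from h import *
paw()
E
```

```text
t 17.4 grasp(board mm) [ 64.8  51.5 145.8] Fboard [ 0.5 -0.2 -1.8] grip 15.8
 toolx ang in board -90.05 zaxis [ 0.    -0.003 -1.   ] q [-0.03  0.55 -0.22  1.7   0.15  0.91 -1.97]
lift 43.3996678483323 68.86319466429924
```

Gripped at a lift of about 43°. I'll reverse the arc.

>>> {"name": "apply_moves", "arguments": {"dp": [[0, 0.04, 0.014], [0, 0.039, 0.017], [0, 0.038, 0.02], [0, 0.036, 0.023], [0, 0.034, 0.026], [0, 0, 0]], "twist": [[0, 0, 0], [0, 0, 0], [0, 0, 0], [0, 0, 0], [0, 0, 0], [0, 0, 0]], "jaw": [255, 255, 255, 255, 255, 255]}}

```text
clock: 18.0
tcp_pos: [0.6237, 0.0618, 0.2894]
orientation: [-2.119, 2.313, -0.012]
contact_force: [2.3, -0.6, -4.4]
grip_width: 0.0157
```

Run:
```python
from h import *
paw()
```

```text
t 18.0 grasp(board mm) [ 43.8  51.5 134.7] Fboard [ 2.4 -0.4 -4.4] grip 15.7
 toolx ang in board -90.1 zaxis [ 0.008 -0.002 -1.   ] q [-0.04  0.53 -0.22  1.77  0.15  0.85 -1.98]
lift 23.520837780886268 68.51030116548625
```

>>> {"name": "apply_moves", "arguments": {"dp": [[0, 0.031, 0.03], [0, 0.029, 0.032], [0, 0.026, 0.034], [0, 0, 0]], "twist": [[-0.002, 0, 0], [0, 0, 0], [0, 0, 0], [0, 0, 0]], "jaw": [255, 255, 255, 255]}}

```text
clock: 18.4
tcp_pos: [0.6122, 0.0628, 0.2772]
orientation: [-2.122, 2.316, -0.006]
contact_force: [3.0, -1.0, -2.1]
grip_width: 0.0159
```

Run:
```python
from h import *
paw()
```

```text
t 18.4 grasp(board mm) [ 31.4  51.5 122.5] Fboard [ 3.1 -0.7 -2.1] grip 15.9
 toolx ang in board -90.09 zaxis [ 0.003 -0.002 -1.   ] q [-0.04  0.53 -0.22  1.8   0.15  0.83 -1.99]
lift 8.865652326471064 68.41472430004481
```

>>> {"name": "apply_moves", "arguments": {"dp": [[0, 0.014, 0.02], [0, 0.013, 0.021], [0, 0.012, 0.021]], "twist": [[0, 0, 0], [0, 0, 0], [0, 0, 0]], "jaw": [255, 255, 255]}}

```text
clock: 18.7
tcp_pos: [0.6071, 0.0633, 0.2694]
orientation: [2.123, -2.316, 0.005]
contact_force: [0.6, -0.7, 2.5]
grip_width: 0.0158
```

Run:
```python
from h import *
paw()
```

```text
t 18.7 grasp(board mm) [ 26.1  51.5 114.7] Fboard [ 0.7 -0.6  2.5] grip 15.8
 toolx ang in board -90.09 zaxis [ 0.002 -0.002 -1.   ] q [-0.04  0.54 -0.22  1.82  0.16  0.81 -2.  ]
lift 0.9722942647608193 68.35317376411896
```

>>> {"name": "apply_moves", "arguments": {"dp": [[0, 0.01, 0.015], [0, 0.01, 0.016], [0, 0.01, 0.016]], "twist": [[0, 0, 0], [0, 0, 0], [0, 0, 0]], "jaw": [255, 255, 255]}}

```text
clock: 19.0
tcp_pos: [0.6057, 0.0634, 0.2687]
orientation: [-2.118, 2.313, -0.013]
contact_force: [-3.1, -2.6, 15.2]
grip_width: 0.0158
```

Run:
```python
from h import *
paw()
```

```text
t 19.0 grasp(board mm) [ 25.9  51.6 114. ] Fboard [-2.9 -2.9 15.2] grip 15.8
 toolx ang in board -90.15 zaxis [ 0.01  -0.003 -1.   ] q [-0.04  0.53 -0.22  1.82  0.16  0.79 -2.  ]
lift 0.39508042957493217 68.21626101839585
```

>>> {"name": "apply_moves", "arguments": {"dp": [[0, 0, 0], [0, 0, 0], [0, 0, 0], [0, 0, 0], [0, 0, -0.15], [0, 0, -0.3], [0, 0, -0.35], [0, 0, -0.35], [0, 0, -0.3], [0, 0, 0]], "twist": [[0, 0, 0], [0, 0, 0], [0, 0, 0], [0, 0, 0], [0, 0, 0], [0, 0, 0], [0, 0, 0], [0, 0, 0], [0, 0, 0], [0, 0, 0]], "jaw": [255, 200, 100, 100, 100, 100, 100, 100, 100, 100]}}

```text
clock: 20.0
tcp_pos: [0.6022, 0.0657, 0.4432]
orientation: [2.122, -2.31, -0.003]
contact_force: [0.5, -0.7, 0.8]
grip_width: 0.0514
```

Run:
```python
from h import *
paw()
f=shot('scene','scene5');a=f['color'][150:290,190:345];cv2.imwrite(f'pics/scene5z.png',cv2.resize(a[:,:,::-1],None,fx=4,fy=4,interpolation=cv2.INTER_CUBIC))
```

```text
t 20.0 grasp(board mm) [ 20.   53.6 288.5] Fboard [ 0.6 -0.7  0.8] grip 51.4
 toolx ang in board -89.96 zaxis [-0.005 -0.002 -1.   ] q [-0.02  0.34 -0.24  1.67  0.09  1.14 -1.95]
lift 43.17696405451869 218.35850736563012
```

View pics/scene5z.png

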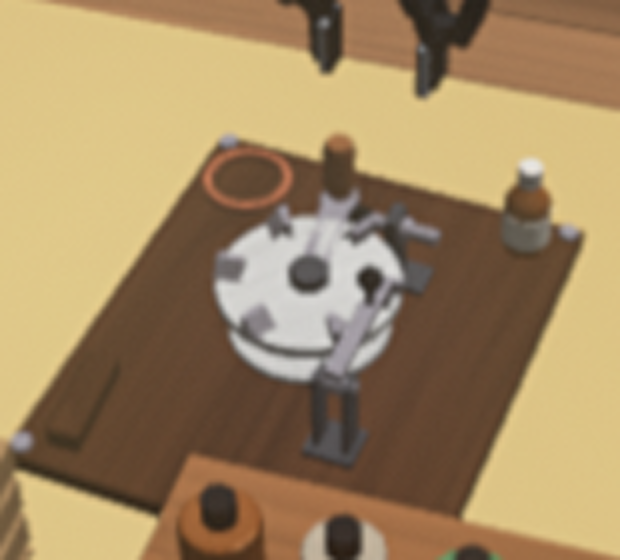

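The pawl is down with its ball at crop (370,278), as at the start. The arm is at the tip (357,212), and the bystanders haven't moved. The pictures can't show whether the tip still carries load. So I'll give the knob one light one-sided push with closed fingers and back off, which can only leave the arm pressed on the tip.

>>> {"name": "apply_moves", "arguments": {"dp": [[0.29, 0.26, 0], [0.29, 0.26, 0], [0.29, 0.26, 0.1], [0.1, 0.1, 0.2], [0, 0, 0.1], [0, 0, 0]], "twist": [[0, 0, 0], [0, 0, 0], [0, 0, 0], [0, 0, 0], [0, 0, 0], [0, 0, 0]], "jaw": [255, 255, 255, 255, 255, 255]}}

```text
clock: 20.65
tcp_pos: [0.48, -0.0434, 0.3843]
orientation: [2.118, -2.3, -0.021]
contact_force: [-1.0, 0.8, -0.7]
grip_width: 0.0001
```

Run:
```python
from h import *
go(-84,-62,106)
T=load('scene4')
for n in('scene1','scene4','scene5'):
    f=load(n); h=cv2.cvtColor(f['color'],cv2.COLOR_RGB2HSV).astype(int)
    print(n,'ball',[np.mean(x)for x in np.nonzero(h[212:226,274:290,2]<55)],'knob',[np.mean(x) for x in np.nonzero((h[180:200,268:282,1]>110)&(h[180:200,268:282,2]>60))])
```

```text
t 20.65 grasp(board mm) [-94.8 -65.6 229.6] Fboard [-1.   0.7 -0.7] grip 0.1
 toolx ang in board -89.8 zaxis [-0.02  -0.001 -1.   ] q [ 0.15  0.2  -0.21  2.01  0.05  0.96 -1.74]
 need mm [ -3.9 -13.3 123.3] scaled [-0.032 -0.111  1.028] rows 2.4823956871395914
 twist scaled [ 0.009 -0.001  0.002]
scene1 ball [np.float64(7.75), np.float64(7.9375)] knob [np.float64(17.764705882352942), np.float64(7.411764705882353)]
scene4 ball [np.float64(8.642857142857142), np.float64(2.642857142857143)] knob [np.float64(11.242424242424242), np.float64(6.007575757575758)]
scene5 ball [np.float64(7.909090909090909), np.float64(7.636363636363637)] knob [np.float64(11.09016393442623), np.float64(6.147540983606557)]
```

>>> {"name": "apply_moves", "arguments": {"dp": [[0, -0.05, 0.1], [0, -0.05, 0.2], [0, 0, 0.25], [0, 0, 0.2], [0, 0, 0.15], [0, 0, 0], [0, 0, 0]], "twist": [[0.004, 0, 0.001], [0.004, 0, 0], [0, 0, 0], [0, 0, 0], [0, 0, 0], [0, 0, 0], [0, 0, 0]], "jaw": [255, 255, 255, 255, 255, 255, 255]}}

```text
clock: 21.35
tcp_pos: [0.5014, -0.0349, 0.2732]
orientation: [-2.137, 2.297, 0.002]
contact_force: [-0.4, -0.7, 0.3]
grip_width: -0.0
```

Run:
```python
from h import *
go(-84,-45,106)
```

```text
t 21.35 grasp(board mm) [-70.9 -54.4 118.5] Fboard [-0.3 -0.7  0.3] grip -0.0
 toolx ang in board -89.21 zaxis [ 0.002  0.004 -1.   ] q [ 0.11  0.38 -0.2   2.07  0.11  0.7  -1.8 ]
 need mm [-9.5 13.  12.5] scaled [-0.079  0.108  0.105] rows 0.4084421231273928
 twist scaled [-0.001  0.002  0.007]
```

>>> {"name": "apply_moves", "arguments": {"dp": [[0.01, 0.09, 0.05], [0, 0, 0.04], [0, 0, 0], [0, 0, 0]], "twist": [[0, 0.001, 0.006], [0, 0, 0], [0, 0, 0], [0, 0, 0]], "jaw": [255, 255, 255, 255]}}

```text
clock: 21.75
tcp_pos: [0.4914, -0.0342, 0.2643]
orientation: [-2.122, 2.309, -0.005]
contact_force: [0.4, 0.3, 0.5]
grip_width: 0.0002
```

Run:
```python
from h import *
go(-84,-42,106)
```

```text
t 21.75 grasp(board mm) [-80.2 -54.8 109.6] Fboard [0.4 0.3 0.5] grip 0.2
 toolx ang in board -89.93 zaxis [ 0.007  0.002 -1.   ] q [ 0.11  0.38 -0.2   2.1   0.12  0.67 -1.82]
 need mm [-12.8   3.8   3.6] scaled [-0.106  0.031  0.03 ] rows 0.27589460670836763
 twist scaled [-0.003  0.001  0.001]
```

>>> {"name": "apply_moves", "arguments": {"dp": [[-0.025, 0.03, 0.01], [-0.025, 0, 0], [-0.02, 0, 0], [0, 0, 0], [0, 0, 0]], "twist": [[-0.003, 0, 0], [0, 0, 0], [0, 0, 0], [0, 0, 0], [0, 0, 0]], "jaw": [255, 255, 255, 255, 255]}}

```text
clock: 22.25
tcp_pos: [0.4887, -0.0247, 0.2641]
orientation: [-2.124, 2.311, 0.001]
contact_force: [0.0, -0.3, 0.2]
grip_width: 0.0
```

Run:
```python
from h import *
ang()
```

```text
t 22.25 grasp(board mm) [-84.4 -45.5 109.4] Fboard [ 0.  -0.3  0.2] grip 0.0
 toolx ang in board -89.94 zaxis [ 0.002  0.002 -1.   ] q [ 0.09  0.38 -0.2   2.1   0.12  0.67 -1.84]
 cw ang 151.66 rad 95.87
```

>>> {"name": "apply_moves", "arguments": {"dp": [[-0.009, 0, 0], [-0.009, 0, 0], [-0.009, 0, 0]], "twist": [[0, 0, 0], [0, 0, 0], [0, 0, 0]], "jaw": [255, 255, 255]}}

```text
clock: 22.55
tcp_pos: [0.4891, -0.0215, 0.2641]
orientation: [-2.123, 2.311, 0.0]
contact_force: [0.0, 0.2, 0.6]
grip_width: 0.0
```

Run:
```python
from h import *
ang()
```

```text
t 22.55 grasp(board mm) [-84.3 -42.3 109.4] Fboard [0.  0.2 0.6] grip 0.0
 toolx ang in board -89.96 zaxis [ 0.002  0.002 -1.   ] q [ 0.08  0.38 -0.2   2.1   0.12  0.67 -1.85]
 cw ang 153.33 rad 94.28
```

>>> {"name": "apply_moves", "arguments": {"dp": [[-0.008, 0, 0], [-0.008, 0, 0], [-0.008, 0, 0]], "twist": [[0, 0, 0], [0, 0, 0], [0, 0, 0]], "jaw": [255, 255, 255]}}

```text
clock: 22.85
tcp_pos: [0.4894, -0.0185, 0.2641]
orientation: [-2.123, 2.312, 0.0]
contact_force: [-0.5, -2.5, 0.6]
grip_width: -0.0004
```

Run:
```python
from h import *
ang()
```

```text
t 22.85 grasp(board mm) [-84.2 -39.3 109.4] Fboard [-0.3 -2.5  0.6] grip -0.4
 toolx ang in board -89.97 zaxis [ 0.002  0.002 -1.   ] q [ 0.08  0.38 -0.2   2.1   0.12  0.67 -1.86]
 cw ang 154.97 rad 92.98
```

Contact. Pressing gently.

>>> {"name": "apply_moves", "arguments": {"dp": [[-0.01, 0, 0], [-0.012, 0, 0], [-0.013, 0, 0]], "twist": [[0, 0, 0], [0, 0, 0], [0, 0, 0]], "jaw": [255, 255, 255]}}

```text
clock: 23.15
tcp_pos: [0.4895, -0.0176, 0.2641]
orientation: [2.12, -2.317, 0.004]
contact_force: [-0.4, -5.3, 0.9]
grip_width: -0.0001
```

Run:
```python
from h import *
ang()
```

```text
t 23.15 grasp(board mm) [-84.4 -39.1 109.4] Fboard [ 0.1 -5.4  0.9] grip -0.1
 toolx ang in board -90.17 zaxis [ 0.001 -0.002 -1.   ] q [ 0.07  0.38 -0.2   2.1   0.12  0.67 -1.87]
 cw ang 155.13 rad 93.0
```

>>> {"name": "apply_moves", "arguments": {"dp": [[-0.016, 0, 0], [-0.018, 0, 0], [-0.018, 0, 0]], "twist": [[0, 0, 0], [0, -0.001, 0], [0, -0.001, 0]], "jaw": [255, 255, 255]}}

```text
clock: 23.45
tcp_pos: [0.4895, -0.0168, 0.2642]
orientation: [2.111, -2.321, 0.005]
contact_force: [-1.8, -7.7, 1.9]
grip_width: 0.0001
```

Run:
```python
from h import *
ang()
```

```text
t 23.45 grasp(board mm) [-84.6 -38.8 109.5] Fboard [-1.2 -7.8  1.9] grip 0.1
 toolx ang in board -90.51 zaxis [-0.001 -0.005 -1.   ] q [ 0.07  0.38 -0.19  2.1   0.12  0.67 -1.88]
 cw ang 155.34 rad 93.08
```

Backing off gradually, then retreating toward -y and up.

>>> {"name": "apply_moves", "arguments": {"dp": [[-0.012, 0, 0], [-0.008, 0, 0], [-0.005, 0, 0], [-0.002, 0, 0], [0.002, 0, 0], [0.01, 0, 0], [0.05, 0, 0], [0.1, 0, 0], [0.05, 0, -0.05], [0, 0, -0.25], [0, 0, -0.35], [0, 0, -0.35], [0, 0, -0.3], [0, 0, 0]], "twist": [[0, 0, 0], [0, 0, 0], [0, 0, 0], [0, 0, 0], [0, 0, 0], [0, 0, 0], [0, 0, 0], [0, 0, 0], [0, 0, 0], [0, 0, 0], [0, 0, 0], [0, 0, 0], [0, 0, 0], [0, 0, 0]], "jaw": [255, 255, 255, 255, 255, 255, 255, 255, 255, 255, 255, 255, 255, 255]}}

```text
clock: 24.85
tcp_pos: [0.4865, -0.0432, 0.4273]
orientation: [2.107, -2.323, 0.001]
contact_force: [-0.1, -0.6, 0.4]
grip_width: 0.0002
```

Run:
```python
from h import *
ang()
for n in('scene','top'):
    f=shot(n,n+'6')
a=load('scene6')['color'][150:290,190:345];cv2.imwrite(f'pics/scene6z.png',cv2.resize(a[:,:,::-1],None,fx=4,fy=4,interpolation=cv2.INTER_CUBIC))
```

```text
t 24.85 grasp(board mm) [-85.8 -65.2 272.6] Fboard [-0.  -0.6  0.4] grip 0.2
 toolx ang in board -90.69 zaxis [-0.003 -0.004 -1.   ] q [ 0.15  0.16 -0.21  1.95  0.04  1.04 -1.75]
 cw ang 142.77 rad 107.74
```

View pics/scene6z.png

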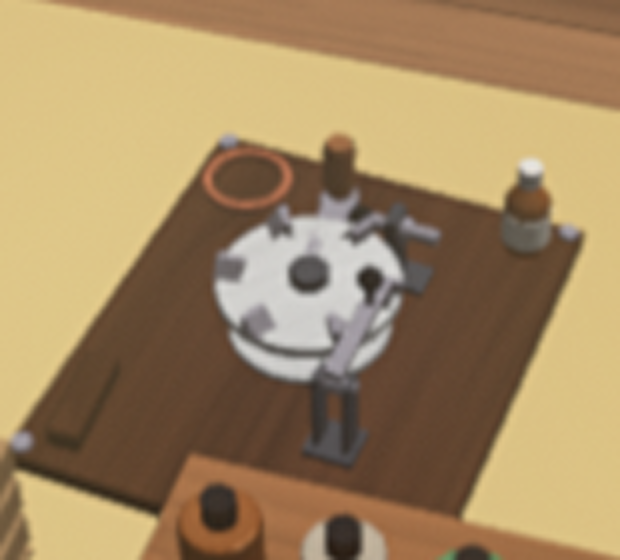

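View pics/top6.png

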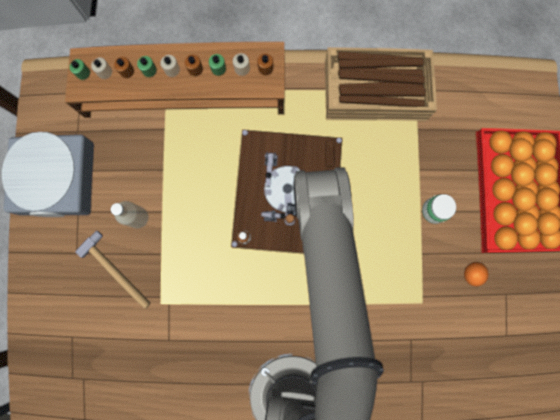

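The pawl is down with its ball at crop (370,278), the crank arm is at the tip (357,212), and every bystander visible in these views is in place. The hand is well away, so I'm handing in.

```bash
python3 -c "
from bench import r
print(r.hand_in())"
```

```text
the job is handed in; nothing more can be done
None
```

The job is handed in at about 25 s of the 72 s allowed; `hand_in` gave no verdict.

**What I did**
- **Pawl up:** I pinched the ball and lifted the pawl to about 0.75 rad.
- **Crank to the stop:** I cranked the knob clockwise until the arm met the rubber tip, about 171° clockwise of the board's x axis (about 2.19 rad of spool turn). I held it there with 9–11 N at the wrist for over a second, which I estimate is 7–10 N on the tip, then eased off and let go.
- **Pawl down:** I swung the pawl back until it stopped firmly. The ball was within about 1 mm of its starting position, about 0.01 rad of lift.
- **Extra push:** With the pawl down, I gave the knob one more light push toward the stop with closed fingers (8 N at the wrist). I backed off slowly and took the hand well clear.

**Last checks**
- **Knob:** It gave only about 0.5 mm under the extra push, so the arm was already on the tip.
- **Pictures:** The final views show the pawl down and the arm at the tip. The bystanders in view look unmoved. The bangle and the bark stick are hidden by the arm in the last top view, but the scene view shows them in place.
- **Not measured:** The force left on the tip and the force at the pawl can't be read directly. I'm relying on the spool's friction to keep the arm pressed against the tip.

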